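# Hold the stamp chest's lid open at 60 degrees

## Robot

A 6-joint arm with a two-finger parallel gripper is mounted at the origin on the work surface. World frame = base frame: x ahead of the robot, y to its left, z up, the work surface at z = 0. Lengths are in mm, angles in rad, forces in N, time in s.
With the tool pointing down it reaches from about 150 to 775 mm from the base axis. Payload 6.1 kg.
Tool frame: the origin (TCP) lies at the centre of the arm's flange, where the gripper is bolted on; the fingertips stand 173 mm ahead of it and the grasp point (between the pads) lies 155 mm ahead of it; z points along the fingers, y is the line along which they close (so a half turn about z gives the same grasp; the last joint's range is limited). The gripper opens to 85 mm and grips with 20 to 120 N. Pads are 22 mm wide; open, the fingers measure 114 mm over their backs; the gripper's body (76 mm by 85 mm) begins 54 mm behind the grasp point. The pads swing forward as they close: fully open they stand 13 mm farther back than shut.
Start: joints at [-1.128, 0.126, -0.04, 1.405, 0, 1.571], TCP at [224.939, -474.354, 404.695] pointing down, gripper open.
Joint ranges: [-2.72, 2.72], [-0.95, 1.95], [-1.27, 1.35], [-1.78, 2.02], [-1.46, 1.47], [-3.14, 3.14]. Speed limits (rad/s): [2.39, 2.39, 3.01, 3.14, 3.14, 3.14].

## Interface

Orientations are given as a rotation vector (axis times angle).
In Python, from bench import robot, cams gives the robot as it stands. The module is installed in compiled form; this text tells all that it offers.
- The arm moves only by the tool move_arm, never from a script. Its argument "targets" is a list of rows, each a list of 2 entries, a list of its own where there are three numbers: the shift along the tool's x, y, z in units of 50 mm (1.0 is 50 mm), then the turn about the tool's z in units of 5 degrees (1.0 is 5 degrees). A call has 1 to 20 rows; each row shifts and turns the commanded pose from where the row before left it, along the tool's axes as they then stand; what a row does not reach is not made up. A row lasts 1/10 s, in which the tool goes at most 50 mm and 8.59 degrees, less where a joint would pass 70% of its speed; a pose out of reach is approached as far as the arm can. A call is refused whole if a number of a shift passes 1 or a number of a turn 1, either way. A call with a gripper value outside its range is refused whole. "claw" is the opening, from 0 (shut) to 1 (fully open), set as the call begins (left out, the last holds). The fingers move at their own pace and stop on an object; "squeeze" is the grip in N (left out, the last holds). Time passes only in rows, so rows that do not move let the fingers close. It gives the time, the measured TCP pose, the force, the opening and the grip force at its end, in the units of the state.
- robot.read_state(): the state, without advancing time (a new reading comes with each control period).
- cams.snapshot(name): name is "scene" or "top"; returns the picture (420x560x3 uint8, red, green, blue); there is no depth.
- cams.camera_params(name): a dict with "intrinsics" (3x3 intrinsics, pixels), "distortion" ([k1, k2, p1, p2, k3] as OpenCV has them; the pictures are not rectified), "cam_to_world" (4x4, takes a point from camera to world coordinates). Camera axes: x right, y down, z forward; pixel columns grow to the right and rows downward; lengths in mm; the calibration is good to about 2 mm. A picture is of the moment at which its call begins. camera_params takes no time and is no camera call.
- robot.hand_in(): hands the job in; it is judged then, once.
The state is a dict: "clock": time; "qpos": joint angles; "joint_velocities": joint speeds; "joint_torque": joint torques, N m; "eef_pos": TCP position; "eef_rot": TCP orientation; "contact_force": force on the tool from outside, world axes, zero at the start; "torque": the same for the moment, N m; "width": opening from 0.0 (shut) to 1.0 (fully open); "finger_force": force on a finger pad.
Only numpy, scipy, OpenCV 4.12 (cv2) and the standard library are available. Lean on these libraries where they do the work, as an engineer would, in place of code of your own. Each camera call takes 0.05 s, during which the arm holds its last target. There are 200 camera calls.

## Task

I need both hands free to pick stamps out of the wooden stamp chest, and its lid has no stay: draw the brass bolt on its front all the way back until you feel it come up against its stop, then raise the lid by its handle to 60 degrees from shut (within 5 degrees) and keep holding it there, still, with the gripper - finish while holding it, do not let go. Do not let the lid drop or swing past upright, and leave the two bottles behind it, the tumbler and the maul where they stand.

Things in the scene. Friction and masses are not known exactly. Their poses are not given: they have to be found in the camera images.
- chest: Wooden stamp chest, fixed: 200 mm deep (x), 340 mm wide (y), walls 105 mm high, 14 mm lid on top (closed lid's top face 119 mm above the desk). Origin: centre of its underside. x points from its front (bolt side, facing the robot) to its back (hinge side), y to its left seen from the robot, z up. Turned up to 0.25 rad either way.
- lid (a joint): Lid angle, rad: 0 shut, pi/2 upright; its front edge rises about a hinge along the chest's far top edge. About 0.6 kg (30 % more or less), centre of mass 100 mm from the hinge, hardly any hinge friction, no stay: let go short of upright it falls shut, past upright it falls back on the bottles. With the bolt in its staple it cannot rise more than 2 degrees.
- lid_hinge (a point): Middle of the lid's hinge axis, which runs along the chest's y: chest x = +100 mm, y = 0, z = 105 mm. The point's axes turn with the lid.
- lid_handle (a point): Middle of the bar of the lid's brass D handle, on its axis. Round bar, 10 mm thick, along the chest's y, 100 mm clear between its end posts, axis 32 mm above the lid's top face. Lid shut: chest x = -60, y = 0, z = 151 mm, so 160 mm before and 46 mm above the hinge axis; it swings about that axis with the lid. The bar can turn between fingers that pinch it across.
- bolt (a joint): How far the brass slide bolt is drawn, m: 0 shot, 0.025 at its stop; starts at 0 to 0.004. Slides along the chest's -y (right, seen from the robot) with about 1.5 N of friction and stays where left. Its 8 mm rod passes through a staple hanging from the lid's front edge and must leave it before the lid can rise.
- bolt_knob (a point): Middle of the bolt's knob, a brass stud 14 mm thick and 16 mm long, axis along the chest's x, sticking out towards the robot: chest x = -136 mm (36 mm before the front face), z = 80 mm, y = -104 mm shot, -129 mm drawn. Its free end is 44 mm before the face, the stem behind it 7 mm thick; guides and staple reach 20 mm before the face.
- dye: Bystander: brown dye bottle with a black cap, 54 mm in diameter, 135 mm tall, standing behind the chest. Origin: centre of its underside. Leave it.
- finish: Bystander: white finish bottle with a red cap, 60 mm in diameter, 150 mm tall, standing behind the chest. Origin: centre of its underside. Leave it.
- tumbler: Bystander: dark blue tumbler, 88 mm in diameter, 128 mm tall, standing to the right of the chest. Origin: centre of its underside. Leave it.
- maul: Bystander: white stamping maul standing on its head, 66 mm in diameter, 200 mm tall, to the left of the chest. Origin: centre of its underside. Leave it.

How it is judged:
By the outcome, as a careful person would: the job done as asked, in the order asked, and still so for the second after the job is handed in, while the arm keeps its last pose, push and grip.
It also fails if it takes over 50 s, if anything falls off the work surface, if the arm or the gripper's body presses on something with over 40 N, if the wrist force passes 120 N, or if a joint passes its speed limit or range.

## Working session

There is one attempt and no reset: what is moved stays moved. The work goes in short steps, Python scripts to look and compute and a tool call to move; the robot and the scene stay as the last step left them, time stands still between calls to the robot, and variables do not carry over. Pictures are saved under pics/ and viewed, at most 10 in all, crops included, and the job is handed in when it is done.

Besides the shell and the picture viewer there is one more tool, called as name([rows], argument=value, ...), one row to a line, values as JSON. move_arm: Moves the arm, as the interface text tells. Its arguments: {"type":"object","properties":{"targets":{"type":"array","items":{"type":"array"}},"claw":{"type":"number"},"squeeze":{"type":"number"}},"required":["targets"]}

```bash
mkdir -p pics
python3 - <<'E'
from bench import robot,cams
import cv2,numpy as np
np.set_printoptions(precision=3,suppress=True)
for n in("scene","top"):
    im=cams.snapshot(n); cv2.imwrite(f"pics/{n}0.png",im[:,:,::-1]); cv2.imwrite(f"pics/{n}0b.png",cv2.resize(im[:,:,::-1],(800,600),interpolation=cv2.INTER_CUBIC))
    p=cams.camera_params(n); print(n,*[np.array(v) for v in p.values()])
print(robot.read_state())
E
```

```text
scene [[436.393   0.    284.218]
 [  0.    436.393 199.734]
 [  0.      0.      1.   ]] [-0.133  0.     0.     0.     0.   ] [[   0.695    0.511   -0.506 1194.694]
 [   0.719   -0.477    0.506 -507.085]
 [   0.017   -0.715   -0.699  934.364]
 [   0.       0.       0.       1.   ]]
top [[444.3     0.    283.182]
 [  0.    444.3   209.513]
 [  0.      0.      1.   ]] [0.001 0.    0.    0.    0.   ] [[  -0.015   -0.996    0.089  520.839]
 [  -1.       0.013   -0.02    71.146]
 [   0.019   -0.089   -0.996 1164.009]
 [   0.       0.       0.       1.   ]]
{'clock': 0.1, 'qpos': array([-1.128,  0.126, -0.041,  1.405, -0.   ,  1.571]), 'joint_velocities': array([-0.001, -0.002,  0.002, -0.002,  0.001, -0.001]), 'joint_torque': array([ -0.   , -43.69 ,  35.361,   0.014,   0.   ,  -0.   ]), 'eef_pos': array([ 224.918, -474.246,  403.979]), 'eef_rot': array([-3.063, -0.69 ,  0.001]), 'contact_force': array([ 0.349,  0.231, -0.134]), 'torque': array([-0.046, -0.027, -0.004]), 'finger_force': 0.0, 'width': 0.9961090359355652}
```

View pics/scene0b.png

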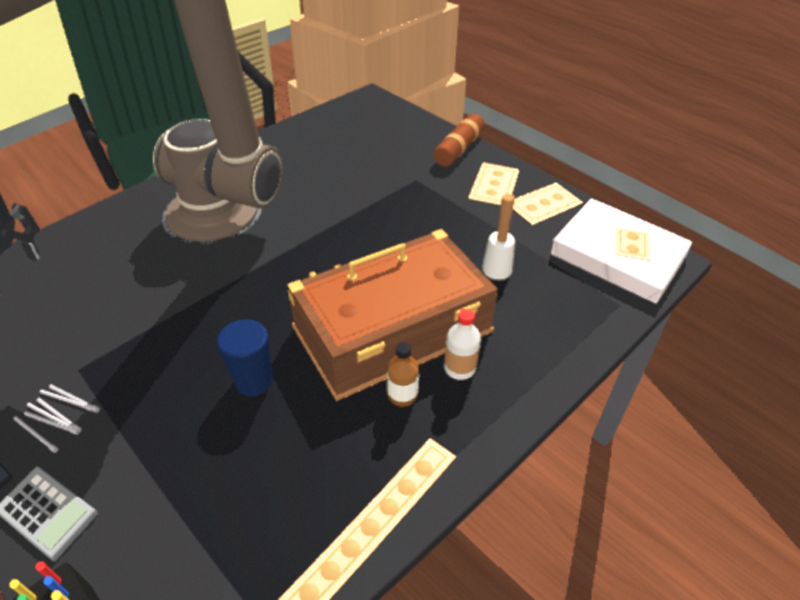

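View pics/top0b.png

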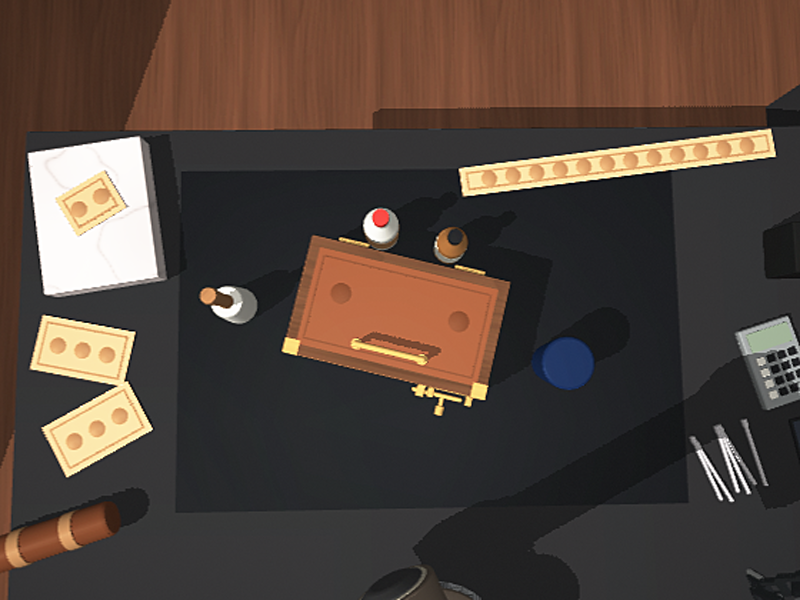

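The scene view shows the chest with its handle, and the top view shows the lid corners near (313,236), (509,282), (484,399) and (283,352) and the knob near (439,409). I'll enlarge both for a fit.

Run:
```python
import cv2
a=cv2.imread("pics/top0.png")[150:300,185:385]; cv2.imwrite("pics/c1.png",cv2.resize(a,None,fx=4,fy=4,interpolation=cv2.INTER_CUBIC))
b=cv2.imread("pics/scene0.png")[150:290,190:370]; cv2.imwrite("pics/c2.png",cv2.resize(b,None,fx=4,fy=4,interpolation=cv2.INTER_CUBIC))
```

```text
(no output)
```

View pics/c1.png

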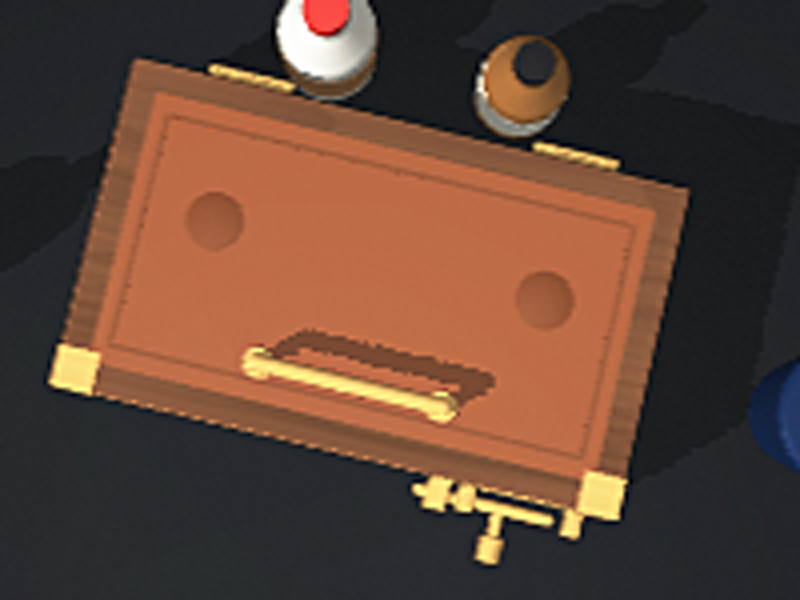

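View pics/c2.png

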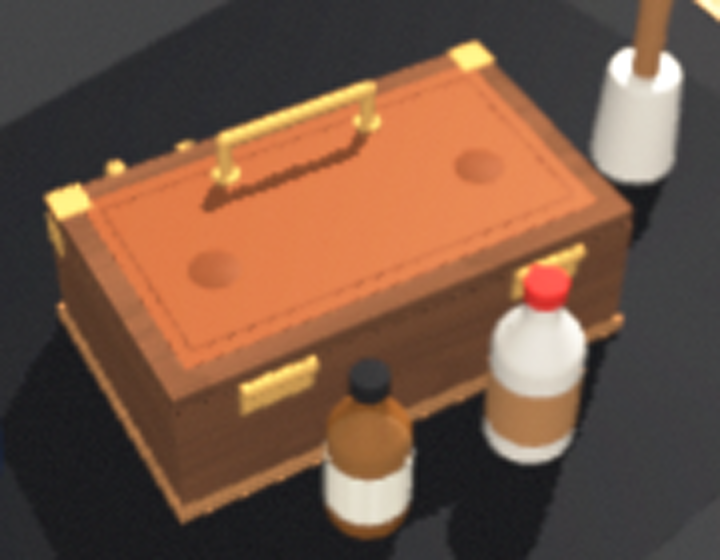

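Top crop shows lid corners, handle bar ends at (257,362) and (441,407), and the knob middle at (489,548). The scene crop shows the lid corners and bar. Fitting the pose.

```bash
cat > h.py <<'E'
import numpy as np,cv2
from bench import robot,cams
from scipy.optimize import least_squares
np.set_printoptions(precision=2,suppress=True)
def proj(n,P):
    p=cams.camera_params(n); T=np.linalg.inv(np.array(p["cam_to_world"])); P=np.atleast_2d(P).astype(float)
    return cv2.projectPoints(P,cv2.Rodrigues(T[:3,:3])[0],T[:3,3],np.array(p["intrinsics"]),np.array(p["distortion"]))[0][:,0]
def c2w(c,P):
    a=c[2]; R=np.array([[np.cos(a),-np.sin(a),0],[np.sin(a),np.cos(a),0],[0,0,1]])
    return np.atleast_2d(P)@R.T+[c[0],c[1],0]
E
python3 - <<'E'
from h import *
L=np.array([[100,170,119],[100,-170,119],[-100,-170,119],[-100,170,119],[-60,0,151]],float)
t=(np.array([[135,58],[690,188],[618,522],[50,388],[349,384],[489,548]])+.5)/4-.5+[185,150]
s=(np.array([[632,207],[180,398],[45,200],[478,40],[297,114]])+.5)/4-.5+[190,150]
def f(c,w="ts"):
    r=[]
    if "t" in w: r.append(proj("top",c2w(c,np.vstack([L,[-136,-104-c[3],80]])))-t)
    if "s" in w: r.append(proj("scene",c2w(c,L))-s)
    return np.vstack(r).ravel()
for w in("ts","t","s"):
    o=least_squares(f,[500,20,-.2,2],args=(w,),x_scale=[10,10,.1,1]); print(w,o.x,o.fun.reshape(-1,2).T)
    if w=="ts": print(c2w(o.x,[[-142,-65,0],[-142,-104,0],[-60,0,0]])); np.save("c.npy",o.x)
E
```

```text
ts [586.93  63.68  -0.24   0.34] [[-0.81 -0.19 -0.24 -0.04 -0.1   0.01  0.37 -1.68  0.06 -1.04 -0.23]
 [-0.23 -0.34 -0.98 -0.49  0.16 -0.05 -0.35  0.39 -0.94  0.05 -0.26]]
[[433.48  34.69   0.  ]
 [424.11  -3.17   0.  ]
 [528.69  78.09   0.  ]]
t [586.17  63.    -0.24  -0.19] [[-0.39  0.17 -0.07  0.2   0.15 -0.07]
 [-0.06  0.16 -0.51 -0.36  0.48  0.28]]
s [588.34  64.34  -0.24   2.  ] [[ 0.89 -0.75  0.52 -0.84  0.2 ]
 [-0.45  0.74 -0.53  0.07 -0.08]]
```

move_arm([
  [[0,0,0],-1],
  [[0,0,0],-1],
  [[0,0,0],-1],
  [[0,0,0],-1],
  [[0,0,0],-1],
  [[0,0,0],-1],
  [[0,0,0],-1],
  [[0,0,0],-1],
  [[0,0,0],-1],
  [[0,0,0],-1],
  [[0,0,0],-0.14],
], claw=0, squeeze=40)

```text
clock: 1.2
eef_pos: [224.9, -474.3, 404.3]
eef_rot: [-2.473, -1.936, -0.0]
contact_force: [0.3, 0.2, 0.4]
width: -0.002
finger_force: 0.0
```

move_arm([
  [[0.777,0.114,0],0],
  [[0.777,0.114,0],0],
  [[0.777,0.114,0],0],
  [[0.777,0.114,0],0],
  [[0.777,0.114,0],0],
  [[0.777,0.114,0],0],
  [[0.777,0.114,0],0],
  [[0.777,0.114,0],0],
  [[0.777,0.114,0],0],
  [[0.777,0.114,0],0],
  [[0.777,0.114,0],0],
  [[0.777,0.114,0],0],
  [[0.777,0.114,0],0],
  [[0.777,0.114,0],0],
  [[0,0,0],0],
  [[0,0,0],0],
  [[0,0,0],0],
])

```text
clock: 2.9
eef_pos: [433.0, 33.9, 404.6]
eef_rot: [-2.475, -1.934, 0.001]
contact_force: [-0.2, 0.0, 0.4]
width: 0.001
finger_force: 0.0
```

move_arm([
  [[0,0,0.41],0],
  [[0,0,0.41],0],
  [[0,0,0.41],0],
  [[0,0,0.41],0],
  [[0,0,0.41],0],
  [[0,0,0.41],0],
  [[0,0,0.41],0],
  [[0,0,0.41],0],
  [[0,0,0],0],
  [[0,0,0],0],
])

```text
clock: 3.9
eef_pos: [433.1, 33.4, 241.1]
eef_rot: [-2.476, -1.933, 0.001]
contact_force: [-0.4, -0.0, 0.2]
width: 0.001
finger_force: 0.0
```

Run:
```python
from h import *
im=[cams.snapshot("top")[190:330,220:370],cams.snapshot("scene")[110:250,170:320]]
cv2.imwrite("pics/d1.png",cv2.resize(np.hstack(im)[:,:,::-1],(800,374),interpolation=cv2.INTER_CUBIC)); print(robot.read_state())
```

```text
{'clock': 4.0, 'qpos': array([ 0.08,  0.01, -0.53,  1.03, -0.  ,  1.89]), 'joint_velocities': array([ 0.01, -0.  ,  0.01, -0.  ,  0.  , -0.  ]), 'joint_torque': array([ -0.11, -33.3 ,  32.45,   0.04,  -0.  ,   0.  ]), 'eef_pos': array([433.72,  33.84, 241.97]), 'eef_rot': array([2.47, 1.93, 0.  ]), 'contact_force': array([ 0.29, -0.32,  0.7 ]), 'torque': array([ 0.03,  0.02, -0.02]), 'finger_force': 0.0, 'width': -0.0030467298828446335}
```

View pics/d1.png

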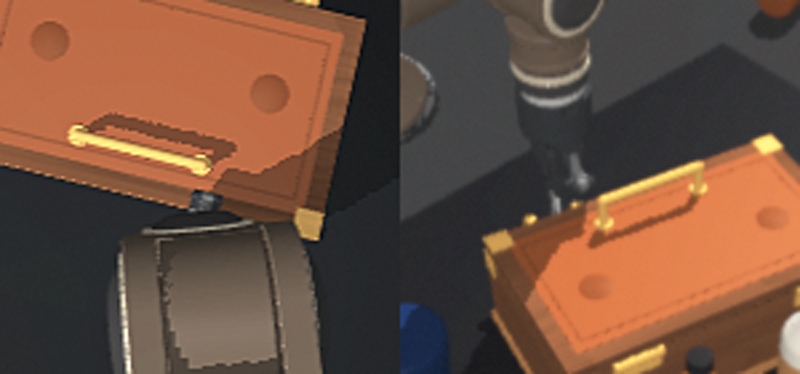

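The fingers stand clear to the left of the knob. Pushing right now, along tool -x.

move_arm([
  [[-0.08,0,0],0],
  [[-0.08,0,0],0],
  [[-0.08,0,0],0],
  [[-0.08,0,0],0],
  [[-0.08,0,0],0],
  [[-0.08,0,0],0],
  [[-0.08,0,0],0],
  [[0,0,0],0],
])

```text
clock: 4.8
eef_pos: [426.5, 6.8, 240.7]
eef_rot: [2.475, 1.935, -0.0]
contact_force: [-0.1, -0.2, 0.1]
width: -0.0
finger_force: 0.0
```

move_arm([
  [[-0.06,0,0],0],
  [[-0.06,0,0],0],
  [[-0.06,0,0],0],
  [[-0.06,0,0],0],
  [[0,0,0],0],
])

```text
clock: 5.3
eef_pos: [423.6, -4.8, 240.7]
eef_rot: [2.475, 1.935, -0.0]
contact_force: [0.5, -0.4, -0.2]
width: -0.002
finger_force: 0.1
```

move_arm([
  [[-0.04,0,0],0],
  [[0,0,0],0],
])

```text
clock: 5.5
eef_pos: [423.2, -6.6, 240.7]
eef_rot: [2.475, 1.935, -0.0]
contact_force: [0.2, 0.8, 0.2]
width: -0.002
finger_force: 0.3
```

move_arm([
  [[-0.04,0,0],0],
  [[0,0,0],0],
])

```text
clock: 5.7
eef_pos: [422.7, -8.5, 240.7]
eef_rot: [2.474, 1.936, -0.0]
contact_force: [0.6, 1.5, -0.2]
width: -0.0
finger_force: 0.4
```

move_arm([
  [[-0.04,0,0],0],
  [[-0.04,0,0],0],
  [[0,0,0],0],
])

```text
clock: 6.0
eef_pos: [421.9, -11.9, 240.7]
eef_rot: [-2.472, -1.935, -0.003]
contact_force: [1.1, 6.6, -0.4]
width: -0.003
finger_force: 3.1
```

move_arm([
  [[-0.04,0,0],0],
  [[-0.04,0,0],0],
  [[0,0,0],0],
])

```text
clock: 6.3
eef_pos: [421.4, -13.9, 240.9]
eef_rot: [-2.466, -1.934, -0.014]
contact_force: [1.7, 20.1, -1.4]
width: 0.006
finger_force: 10.4
```

Run:
```python
from h import *
im=[cams.snapshot("top")[190:330,220:370],cams.snapshot("scene")[110:250,170:320]]
cv2.imwrite("pics/d2.png",cv2.resize(np.hstack(im)[:,:,::-1],(800,374),interpolation=cv2.INTER_CUBIC)); print(robot.read_state()['contact_force'])
```

```text
[ 1.91 20.6  -1.15]
```

View pics/d2.png

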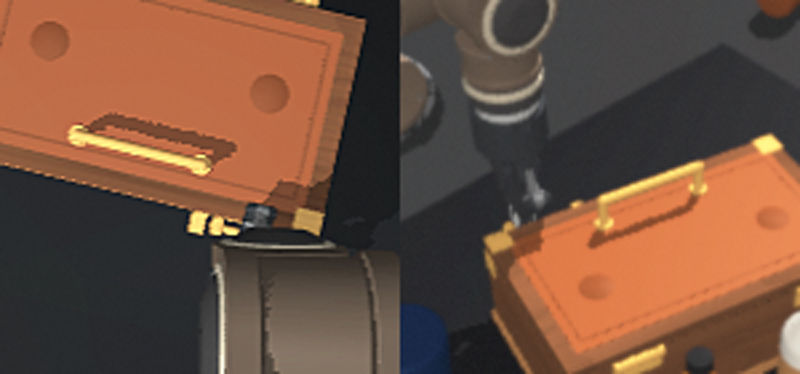

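The pushback of 20 N says the bolt is against its stop. In the picture the rod end shows clear of the staple on the left at (205,225). Backing off, rising and going to the handle.

move_arm([
  [[0.2,0,0],0],
  [[0.2,0,0],0],
  [[0,0,-0.7],0],
  [[0,0,-0.7],0],
  [[0,0,-0.7],0],
  [[0,0,-0.7],0],
  [[0.48,0.41,0],0],
  [[0.48,0.41,0],0],
  [[0.48,0.41,0],0],
  [[0.48,0.41,0],0],
  [[0,0,0],0],
  [[0,0,0],0],
  [[0,0,0],0],
], claw=0.7)

```text
clock: 7.7
eef_pos: [527.7, 76.3, 380.7]
eef_rot: [2.475, 1.935, -0.001]
contact_force: [0.3, 0.4, -0.5]
width: 0.699
finger_force: 0.0
```

move_arm([
  [[0,0,0.36],0],
  [[0,0,0.36],0],
  [[0,0,0.36],0],
  [[0,0,0.36],0],
  [[0,0,0],0],
  [[0,0,0],0],
])

```text
clock: 8.3
eef_pos: [527.7, 76.2, 309.3]
eef_rot: [2.475, 1.935, -0.0]
contact_force: [0.3, 0.1, -0.3]
width: 0.7
finger_force: 0.0
```

Run:
```python
from h import *
im=[cams.snapshot("top")[190:330,220:370],cams.snapshot("scene")[90:230,200:350]]
cv2.imwrite("pics/d3.png",cv2.resize(np.hstack(im)[:,:,::-1],(800,374),interpolation=cv2.INTER_CUBIC)); print(robot.read_state())
```

```text
{'clock': 8.4, 'qpos': array([ 0.14,  0.16, -0.21,  1.2 , -0.  ,  1.96]), 'joint_velocities': array([ 0.  ,  0.  ,  0.01, -0.  , -0.  , -0.  ]), 'joint_torque': array([ -0.05, -44.54,  34.11,   0.03,  -0.  ,  -0.  ]), 'eef_pos': array([528.34,  76.45, 310.1 ]), 'eef_rot': array([2.47, 1.93, 0.  ]), 'contact_force': array([-0.19, -0.14,  0.74]), 'torque': array([ 0.01, -0.01,  0.02]), 'finger_force': 0.0, 'width': 0.7042250404473526}
```

View pics/d3.png

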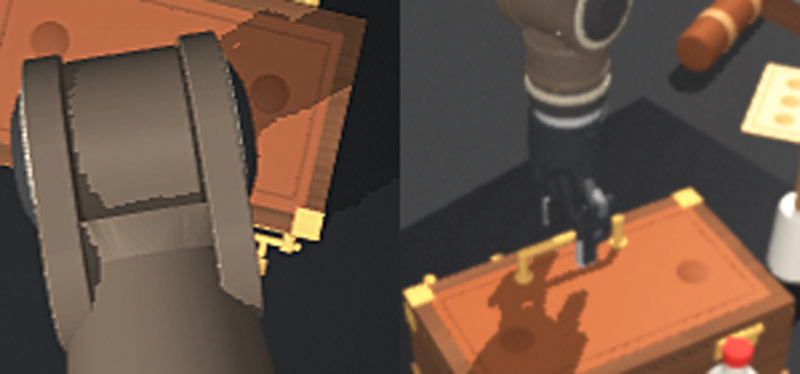

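The far finger is seen behind the bar at about (590,240), between the posts. Now close.

move_arm([
  [[0,0,0],0],
  [[0,0,0],0],
  [[0,0,0],0],
  [[0,0,0],0],
  [[0,0,0],0],
  [[0,0,0],0],
  [[0,0,0],0],
  [[0,0,0],0],
], claw=0, squeeze=50)

```text
clock: 9.2
eef_pos: [528.7, 76.7, 309.1]
eef_rot: [2.474, 1.935, 0.002]
contact_force: [3.3, -0.7, 3.0]
width: 0.097
finger_force: 48.8
```

Run:
```python
import numpy as np
r=np.hypot(160,46);a0=np.arctan2(46,160);p=None
for d in np.r_[0,np.linspace(3,60,20)]:
    q=np.array([-r*np.cos(a0+np.radians(d)),r*np.sin(a0+np.radians(d))])
    if p is not None: print(round(d),np.round((q-p)/50*[1,-1],3))   # tool y, z
    p=q
```

```text
3 [ 0.053 -0.166]
6 [ 0.061 -0.163]
9 [ 0.07 -0.16]
12 [ 0.078 -0.156]
15 [ 0.086 -0.152]
18 [ 0.094 -0.147]
21 [ 0.101 -0.142]
24 [ 0.109 -0.136]
27 [ 0.116 -0.13 ]
30 [ 0.122 -0.124]
33 [ 0.129 -0.118]
36 [ 0.135 -0.111]
39 [ 0.14  -0.104]
42 [ 0.145 -0.096]
45 [ 0.15  -0.088]
48 [ 0.155 -0.08 ]
51 [ 0.159 -0.072]
54 [ 0.162 -0.064]
57 [ 0.165 -0.055]
60 [ 0.168 -0.046]
```

Bar gripped. Lifting a little first.

move_arm([
  [[0.026,0,0],0],
  [[-0.026,0.026,-0.083],0],
  [[0,0.027,-0.083],0],
  [[0,0.03,-0.082],0],
  [[0,0.031,-0.081],0],
  [[0,0,0],0],
  [[0,0,0],0],
])

```text
clock: 9.9
eef_pos: [533.8, 75.4, 323.8]
eef_rot: [-2.473, -1.935, 0.002]
contact_force: [6.9, -0.6, -8.2]
width: 0.094
finger_force: 48.5
```

The lid is free. Continue along the arc.

move_arm([
  [[0,0.035,-0.08],0],
  [[0,0.035,-0.08],0],
  [[0,0.039,-0.078],0],
  [[0,0.039,-0.078],0],
  [[0,0.043,-0.076],0],
  [[0,0.043,-0.076],0],
  [[0,0.047,-0.074],0],
  [[0,0.047,-0.073],0],
  [[0,0.05,-0.071],0],
  [[0,0.051,-0.071],0],
  [[0,0.054,-0.068],0],
  [[0,0.055,-0.068],0],
  [[0,0.058,-0.065],0],
  [[0,0.058,-0.065],0],
  [[0,0.061,-0.062],0],
  [[0,0.061,-0.062],0],
  [[0,0,0],0],
  [[0,0,0],0],
])

```text
clock: 11.7
eef_pos: [570.8, 66.0, 383.8]
eef_rot: [-2.474, -1.935, 0.0]
contact_force: [-7.8, 1.0, 3.0]
width: 0.092
finger_force: 49.1
```

move_arm([
  [[0,0.064,-0.059],0],
  [[0,0.065,-0.059],0],
  [[0,0.067,-0.056],0],
  [[0,0.068,-0.055],0],
  [[0,0.07,-0.052],0],
  [[0,0.07,-0.052],0],
  [[0,0.072,-0.048],0],
  [[0,0.073,-0.048],0],
  [[0,0.075,-0.044],0],
  [[0,0.075,-0.044],0],
  [[0,0.077,-0.04],0],
  [[0,0.078,-0.04],0],
  [[0,0.079,-0.036],0],
  [[0,0.08,-0.036],0],
  [[0,0,0],0],
  [[0,0,0],0],
])

```text
clock: 13.3
eef_pos: [620.0, 53.5, 419.2]
eef_rot: [2.473, 1.934, 0.004]
contact_force: [-7.9, 0.2, 9.3]
width: 0.091
finger_force: 50.9
```

move_arm([
  [[0,0.08,-0.032],0],
  [[0,0.08,-0.032],0],
  [[0,0.08,-0.028],0],
  [[0,0.08,-0.027],0],
  [[0,0.08,-0.023],0],
  [[0,0.08,-0.023],0],
  [[0,0,0],0],
  [[0,0,0],0],
  [[0,0,0],0],
  [[0,0,0],0],
])

```text
clock: 14.3
eef_pos: [643.8, 47.6, 426.7]
eef_rot: [2.472, 1.933, 0.004]
contact_force: [-3.7, -1.5, 6.3]
width: 0.09
finger_force: 51.7
```

Run:
```python
from h import *
im=[cams.snapshot("top")[150:300,185:385],cams.snapshot("scene")[100:250,190:390]]
cv2.imwrite("pics/e1.png",cv2.resize(np.vstack(im)[:,:,::-1],None,fx=2,fy=2,interpolation=cv2.INTER_CUBIC))
s=robot.read_state();print(s['eef_pos'],s['contact_force'],s['joint_velocities'])
c=np.load("c.npy")
for d in (55,60,65):   # lid corners, underside front edge / top face
    t=np.radians(d);P=[]
    for y in(170,-170):
        for z in(0,14): P.append([100-200*np.cos(t)+z*np.sin(t),y,105+200*np.sin(t)+z*np.cos(t)])
    P.append([100-160*np.cos(t)+46*np.sin(t),0,105+160*np.sin(t)+46*np.cos(t)])
    W=c2w(c,P);print(d,W[-1]);print(((proj("scene",W)-[190,100])*2+.5).T);print(((proj("top",W)-[185,150])*2+.5).T)
```

```text
[643.87  47.55 426.63] [-3.59 -1.54  5.9 ] [ 0. -0. -0.  0.  0. -0.]
55 [631.5   52.66 262.45]
[[277.91 283.47  35.5   38.67 188.43]
 [ 66.77  66.27 150.03 150.49 137.57]]
[[ 19.36  20.71 347.74 351.65 196.94]
 [109.12  97.21 185.51 174.19  89.94]]
60 [645.02  49.31 266.56]
[[285.   290.93  39.66  43.26 194.43]
 [ 66.72  67.14 151.23 152.73 141.59]]
[[ 21.26  22.98 352.59 356.52 200.1 ]
 [ 93.91  81.28 170.98 158.84  76.23]]
65 [658.84  45.9  269.45]
[[292.53 298.79  44.35  48.36 200.67]
 [ 67.83  69.2  153.74 156.33 146.66]]
[[ 23.61  25.69 357.44 361.32 203.32]
 [ 77.87  64.65 155.5  142.69  62.32]]
```

View pics/e1.png

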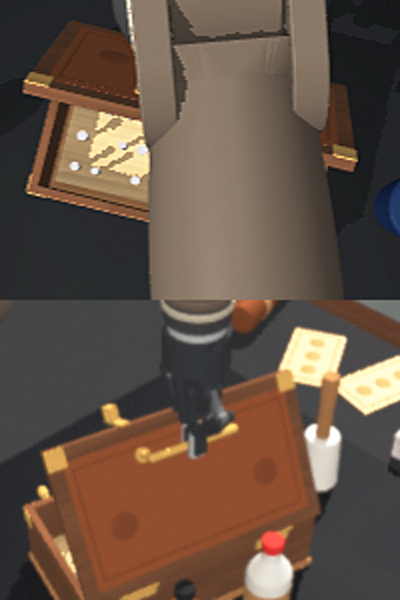

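The lid's front edge sits at (22,94) and (354,171) in the top view. That matches the 60° prediction of (21,94) and (353,171). The bottles and maul stand where they were and the arm is still, so I'm handing in.

```bash
python3 -c "
from bench import robot
print(robot.hand_in())"
```

```text
the job is handed in; nothing more can be done
None
```

I drew the bolt back to its stop (it pushed back with about 20 N), raised the lid to about 60°, and handed the job in with the gripper still holding it, after about 14 s; no verdict came back.

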